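Close the sugar tin with its nested lids, then lift off the cover alone

ROBOT

A 6-joint arm with a two-finger parallel gripper is mounted at the origin on the work surface. World frame = base frame: x ahead of the robot, y to its left, z up, the work surface at z = 0. Lengths are in m, angles in degrees, forces in N, time in s.
With the tool pointing down it reaches from about 0.375 to 0.9 m from the base axis. Payload 3.1 kg.
Tool frame: the origin (TCP) lies at the very end of the fingers, on their centre line; the grasp point (between the pads) lies 19 mm behind it; z points along the fingers, y is the line along which they close (so a half turn about z gives the same grasp; the last joint's range is limited). The gripper opens to 87 mm and grips with 3 to 60 N. Pads are 19 mm wide; open, the fingers measure 117 mm over their backs; the gripper's body (75 mm by 190 mm) begins 51 mm behind the grasp point.
Start: joints at [62.366, 30.224, 82.088, -0, 67.689, -10.227], TCP at [0.187, 0.596, 0.192] pointing down, gripper open.
Joint ranges: [-176.69, 176.69], [-43.24, 126.21], [12.49, 139.97], [-82, 262], [0, 151.66], [-163.58, 163.58]. Speed limits (degrees/s): [159.86, 159.86, 180, 180, 180, 180].

INTERFACE

Orientations are given as a 3x3 rotation matrix whose columns are the frame's x, y, z axes.
In Python, from rig import bot, imaging gives the robot as it stands.
- The arm moves only by the tool drive_tool, never from a script. Its argument "deltas" is text: rows parted by semicolons, each of 5 numbers parted by spaces: the finger opening in mm, from 0 to 87, then the shift along the world's x, y, z in mm, then the turn about the world's z in rad. In form: jaw dx dy dz twist; .... A call has 1 to 12 rows; each row is the pose to reach, as a shift and turn from the pose commanded when the call began; what a row does not reach only later rows make up. A row lasts 1/10 s, in which the tool goes at most 50 mm and 8.59 degrees, less where a joint would pass 70% of its speed; a pose out of reach is approached as far as the arm can. A call with a gripper value outside its range is refused whole. The fingers move at their own pace and stop on an object; the grip force is fixed at half the most. Time passes only in rows, so rows that repeat a pose let the fingers close. It gives the time, the measured TCP pose, the force, the opening and the grip force at its end, in the units of the state.
- bot.read_state(): the state, without advancing time (a new reading comes with each control period).
- imaging.capture(name): name is "side" or "top"; returns the picture (400x640x3 uint8, red, green, blue); there is no depth.
- imaging.camera_model(name): a dict with "fx", "fy", "cx", "cy" (pixels), "T" (4x4, takes a point from camera to world coordinates). Camera axes: x right, y down, z forward; pixel columns grow to the right and rows downward; lengths in m; the calibration is good to about 2 mm. A picture is of the moment at which its call begins. camera_model takes no time and is no camera call.
- bot.hand_in(): hands the job in; it is judged then, once.
The state is a dict: "time_s": time; "joint_positions": joint angles; "qvel": joint speeds; "tau": joint torques, N m; "position": TCP position; "tcp_rot": TCP orientation; "force": force on the tool from outside, world axes, zero at the start; "moment": the same for the moment, N m; "opening": opening from 0.0 (shut) to 1.0 (fully open); "grasp_force": force on a finger pad.
Only numpy, scipy, OpenCV 4.12 (cv2) and the standard library are available. Lean on these libraries where they do the work, as an engineer would, in place of code of your own. Each camera call takes 0.05 s, during which the arm holds its last target. There are 200 camera calls.

TASK

Pick up the nested pair of lids together by the inner lid's knob and lower the pair gently onto the open sugar tin, without dropping it, so that the inner lid is fully home in the mouth; let go of the knob. Then take the outer cover by its collar and lift it off alone, leaving the inner lid seated, so that I can see that it has sealed: finish while still holding the cover level in the gripper, with its lower rim higher than the top of the knob. Leave the tin where it stands and do not disturb the mug, the spoon and the jar.

Things in the scene. Friction and masses are not known exactly. Their poses are not given: they have to be found in the camera images.
- tin: Open round plain steel storage tin part-filled with sugar cubes (which lie low and are fixed in it), loose on the table, about 0.8 kg. Outer diameter 96, wall 3, so mouth diameter 90; height 100. Origin: centre of its underside, z up along its axis.
- tin_mouth (a point): Centre of the tin's mouth, level with the top of its rim, 100 mm above its underside.
- inner_lid: Inner lid, loose, 0.14 kg, round about z. From below: grey plug, diameter 84 (76 at its foot), 14 high; steel flange, diameter 100, 4 thick (14 to 18 above the origin); thin stem; wooden knob. Origin: centre of the plug's underside, z up. Starts on the table, under the cover. Fully home in the tin (flange on the rim, plug inside with 3 mm play all round) the origin is 86 mm above the tin's underside.
- knob_top (a point): Centre of the top face of the inner lid's cylindrical wooden knob (diameter 22, 47 to 79 above the inner lid's origin). The knob stands up through the cover's collar; its upper 28 mm show above it. Lifting the inner lid by the knob carries the cover on its flange.
- cover: Outer cover, loose, aluminium, 0.16 kg, round about z: a shallow cap, outer diameter 114, skirt 3 thick, top plate 3 thick (16 to 19 above the origin), with an upright tube (collar) in the middle. Not fastened: its plate lies on the inner lid's flange. Origin: centre of the skirt's lower edge, z up; nested, it is 2 mm above the inner lid's origin and up to 4 mm off-centre.
- collar_top (a point): Centre of the top edge of the cover's collar: an open tube, outer diameter 50, inner 42, 19 to 49 above the cover's origin, open right through the plate. Nested, its top is 51 mm above the inner lid's origin. Lifting by the collar lifts the cover alone.
- mug: Bystander: blue-glazed ceramic mug, diameter 80 plus a handle, 90 high. Origin: centre of its underside.
- spoon: Bystander: steel spoon, 160 long, lying on the table. Origin: middle of its underside.
- jar: Bystander: closed glass jar with a steel cap, diameter 56, 100 high. Origin: centre of its underside.
There are look-alikes about, which are no part of the job. Leave any red or turquoise look-alike of the inner_lid alone. Leave any green look-alike of the tin alone.

How it is judged:
By the outcome, as a careful person would: the job done as asked, in the order asked, and still so for the second after the job is handed in, while the arm keeps its last pose, push and grip.
It also fails if it takes over 43 s, if anything falls off the work surface, if the arm or the gripper's body presses on something with over 40 N, if the wrist force passes 120 N, or if a joint passes its speed limit or range.

## Working session

There is one attempt and no reset: what is moved stays moved. The work goes in short steps, Python scripts to look and compute and a tool call to move; the robot and the scene stay as the last step left them, time stands still between calls to the robot, and variables do not carry over. Pictures are saved under pics/ and viewed, at most 10 in all, crops included, and the job is handed in when it is done.

Besides the shell and the picture viewer there is one more tool, called after "Emit:" by a JSON object that holds its "method" and its "body", one argument or row to a line. drive_tool: Moves the arm, as the interface text tells. Its arguments: {"type":"object","properties":{"deltas":{"type":"string"}},"required":["deltas"]}

```bash
mkdir -p pics && python3 - <<'E'
from rig import bot, imaging
import cv2, numpy as np
for n in("side","top"):
    im=imaging.capture(n); cv2.imwrite(f"pics/{n}0.png",im[:,:,::-1])
    m=imaging.camera_model(n); print(n,m["fx"],m["cx"],m["cy"]); print(np.round(m["T"],4))
s=bot.read_state(); print(s["time_s"],s["position"],np.round(s["tcp_rot"],3),s["opening"])
E
```

```text
side 397.8427396187132 314.71612690265715 198.73547460280736
[[ 0.9155 -0.2745  0.294   0.2542]
 [-0.4021 -0.641   0.6538 -0.6148]
 [ 0.009  -0.7168 -0.6973  0.7764]
 [ 0.      0.      0.      1.    ]]
top 486.22861068398345 323.3213012604742 201.9681724418023
[[-0.0056 -0.9915  0.1301  0.3687]
 [-0.9999  0.0041 -0.0117  0.0214]
 [ 0.0111 -0.1301 -0.9914  1.4485]
 [ 0.      0.      0.      1.    ]]
0.1 [0.18662559 0.59574374 0.19097233] [[-0.954  0.299 -0.001]
 [ 0.299  0.954 -0.002]
 [ 0.    -0.002 -1.   ]] 0.9979608624599142
```

View pics/side0.png

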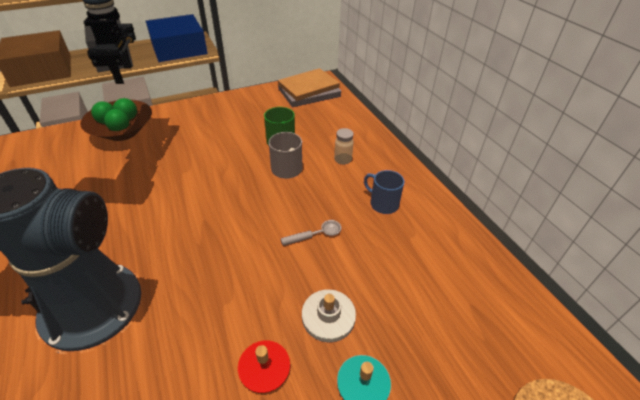

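View pics/top0.png

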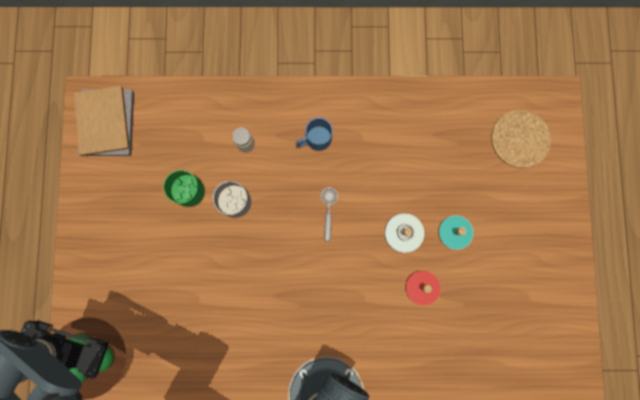

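The side view shows the white cover with its collar and knob at about (329,314) and the grey tin at (286,155). In the top view the cover is at (405,233), the knob at (408,232) and the tin at (232,199), with the green look-alike at (184,188). Next I'll measure from masks and enlarged crops.

```bash
cat > h.py <<'E'
import cv2, numpy as np
from rig import bot, imaging
def ray(n,u,v):
    m=imaging.camera_model(n);T=np.array(m["T"])
    d=T[:3,:3]@np.array([(u-m["cx"])/m["fx"],(v-m["cy"])/m["fy"],1]);return T[:3,3],d
def plane(n,u,v,z):
    o,d=ray(n,u,v);return o+d*(z-o[2])/d[2]
def proj(n,p):
    m=imaging.camera_model(n);T=np.linalg.inv(np.array(m["T"]));q=T[:3,:3]@np.array(p)+T[:3,3]
    return m["fx"]*q[0]/q[2]+m["cx"],m["fy"]*q[1]/q[2]+m["cy"]
def tri(a,b):
    (o1,d1),(o2,d2)=ray("side",*a),ray("top",*b)
    x=np.linalg.lstsq(np.c_[d1,-d2],o2-o1,rcond=None)[0]
    p,q=o1+d1*x[0],o2+d2*x[1];return (p+q)/2,np.linalg.norm(p-q)
E
python3 - <<'E'
from h import *
S=cv2.imread("pics/side0.png");T=cv2.imread("pics/top0.png")
def blob(im,c,n):
    hsv=cv2.cvtColor(im,cv2.COLOR_BGR2HSV)
    m=(hsv[...,1]<70).astype(np.uint8)*255
    if c is None:return
    w=np.zeros_like(m);cv2.circle(w,c,30,255,-1);m&=w
    k,l,st,ce=cv2.connectedComponentsWithStats(m)
    i=1+np.argmax(st[1:,4]);cn=cv2.findContours((l==i).astype(np.uint8),cv2.RETR_EXTERNAL,cv2.CHAIN_APPROX_NONE)[0][0]
    return st[i],cv2.fitEllipse(cv2.convexHull(cn))
for n,im,c,z in(("top",T,(405,233),.02),("top",T,(232,199),.1),("side",S,(329,314),.02),("side",S,(286,155),.1)):
    st,e=blob(im,c,n);print(n,st,e,plane(n,*e[0],z).round(4))
a=np.hstack([cv2.resize(x,(400,400),interpolation=cv2.INTER_CUBIC) for x in(S[285:345,300:360],T[203:263,375:435])])
b=np.hstack([cv2.resize(x,(200,200)) for x in(S[125:185,256:316],T[169:229,202:262])])
c=np.zeros((600,800,3),np.uint8);c[:400]=a;c[400:,:400]=b;cv2.imwrite("pics/crop0.png",c)
E
```

```text
top [ 385  213   40   40 1184] ((404.19427490234375, 232.60755920410156), (39.18860626220703, 39.78653335571289), 119.68917083740234) [ 0.4642 -0.2332  0.02  ]
top [ 213  181   37   36 1017] ((231.16671752929688, 198.7056884765625), (33.271575927734375, 38.46166229248047), 124.1722183227539) [0.5559 0.2628 0.1   ]
side [ 302  290   53   51 1905] ((328.32861328125, 315.0979919433594), (50.3240852355957, 53.00190353393555), 103.65264892578125) [ 0.4586 -0.2372  0.02  ]
side [269 132  32  45 981] ((285.5064697265625, 153.38795471191406), (35.36800003051758, 46.51358413696289), 171.56764221191406) [0.5374 0.2154 0.1   ]
```

View pics/crop0.png

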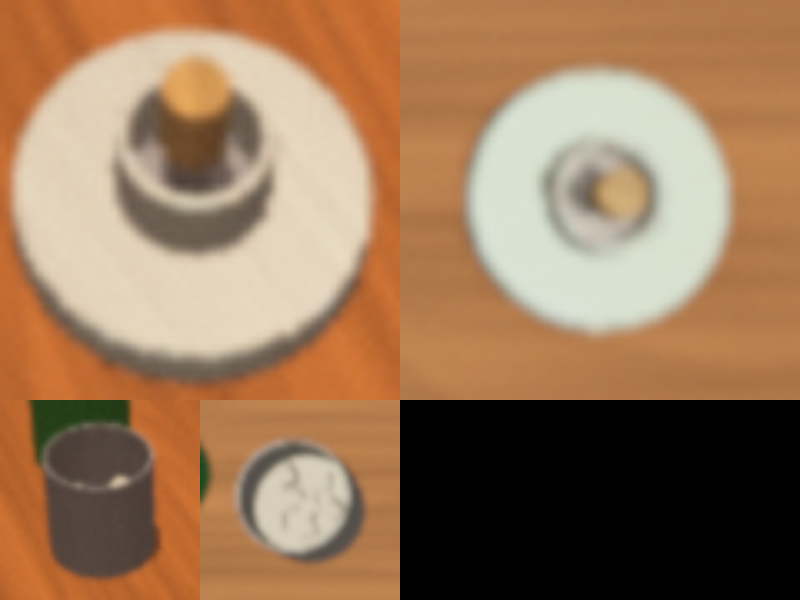

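The knob-top face is at about side (329.0,297.3) and top (407.6,231.5). The tin rim is centred at about side (284.8,141.5) and top (229.7,197.7). I'll triangulate these and check the heights.

```bash
python3 - <<'E'
from h import *
for nm,a,b,z in(("knob",(328.97,297.3),(407.55,231.5),.079),("tin",(284.75,141.45),(229.7,197.7),.1)):
    print(nm,*tri(a,b),plane("side",*a,z).round(4),plane("top",*b,z).round(4))
# collar top: side crop (193,155) 
print("collar",plane("side",300+193.5/6.667-.5,285+155.5/6.667-.5,.051).round(4))
E
```

```text
knob [ 0.46196285 -0.23182535  0.07887904] 0.0028107349168284015 [ 0.4605 -0.2316  0.079 ] [ 0.4633 -0.2322  0.079 ]
tin [0.5568182  0.26738236 0.10039636] 0.0038486794501150336 [0.5551 0.2682 0.1   ] [0.5587 0.267  0.1   ]
collar [ 0.4575 -0.238   0.051 ]
```

The heights agree: the knob is at (0.462, −0.232) with z 0.079, and the tin mouth at (0.557, 0.267) with z 0.100. Moving towards the knob at safe height.

Emit:
{"method": "drive_tool", "body": {
  "deltas": "60 313 -396 0 0;60 313 -396 0 0;60 313 -396 0 0;60 313 -396 0 0;60 313 -396 0 0;60 313 -396 0 0;60 313 -396 0 0;60 313 -396 0 0;60 313 -396 0 0;60 313 -396 0 0;60 313 -396 0 0;60 313 -396 0 0"
}}

```text
time_s: 1.3
position: [0.5004, 0.1991, 0.1914]
tcp_rot: [[-0.953, 0.302, -0.001], [0.302, 0.953, 0.0], [0.001, -0.0, -1.0]]
force: [-1.0, 0.9, -0.5]
opening: 0.686
grasp_force: 0.0
```

Emit:
{"method": "drive_tool", "body": {
  "deltas": "60 -38 -432 0 0;60 -38 -432 0 0;60 -38 -432 0 0;60 -38 -432 0 0;60 -38 -432 0 0;60 -38 -432 0 0;60 -38 -432 0 0;60 -38 -432 0 0;60 -38 -432 0 0;60 -38 -432 0 0;60 -38 -432 0 0;60 -38 -432 0 0"
}}

```text
time_s: 2.5
position: [0.4616, -0.229, 0.1915]
tcp_rot: [[-0.955, 0.297, -0.001], [0.297, 0.955, 0.002], [0.002, 0.001, -1.0]]
force: [0.1, 0.7, -0.2]
opening: 0.692
grasp_force: 0.0
```

Emit:
{"method": "drive_tool", "body": {
  "deltas": "60 0 0 -40 0;60 0 0 -80 0;60 0 0 -90 0;60 0 0 -90 0;60 0 0 -90 0"
}}

```text
time_s: 3.0
position: [0.4629, -0.2314, 0.1029]
tcp_rot: [[-0.955, 0.298, 0.001], [0.298, 0.955, -0.001], [-0.002, -0.001, -1.0]]
force: [-0.1, 0.3, -0.3]
opening: 0.688
grasp_force: 0.0
```

```bash
python3 - <<'E'
from h import *
s=bot.read_state();p=s["position"];print(p)
S=imaging.capture("side")[:,:,::-1];T=imaging.capture("top")[:,:,::-1]
for n in("side","top"):print(n,proj(n,p))
c=np.hstack([cv2.resize(x,(400,400),interpolation=cv2.INTER_CUBIC) for x in(S[265:345,290:370],T[193:273,365:445])])
cv2.imwrite("pics/c1.png",c)
E
```

```text
[ 0.4629146  -0.23139143  0.10291987]
side (np.float64(330.43588316981635), np.float64(290.1832618700952))
top (np.float64(408.8226982259531), np.float64(231.03755574714847))
```

View pics/c1.png

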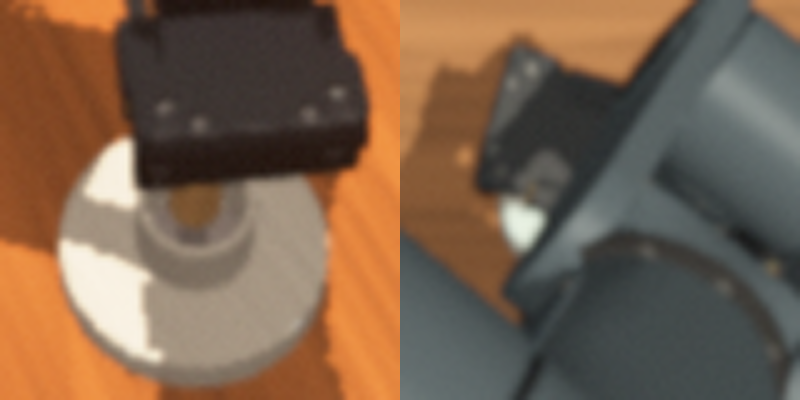

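The side crop shows the gripper over the knob (at about (195,205) in the crop) and the cover undisturbed, so the approach looks centred. Going down and closing on the knob.

Emit:
{"method": "drive_tool", "body": {
  "deltas": "60 -1 0 -20 0;60 -1 0 -40 0;60 -1 0 -46 0;60 -1 0 -46 0;45 -1 0 -46 0;30 -1 0 -46 0;10 -1 0 -46 0;10 -1 0 -46 0;10 -1 0 -46 0;10 -1 0 -46 0;10 -1 0 -46 0;10 -1 0 -46 0"
}}

```text
time_s: 4.3
position: [0.4609, -0.2316, 0.0558]
tcp_rot: [[-0.954, 0.299, -0.0], [0.299, 0.954, 0.0], [0.0, 0.0, -1.0]]
force: [-0.1, -0.1, 0.5]
opening: 0.134
grasp_force: 0.0
```

The opening is 11.7 mm with no grip force, so the knob isn't between the pads. I'll look.

```bash
python3 - <<'E'
from h import *
s=bot.read_state();p=s["position"];print(p,s["opening"],s["grasp_force"])
S=imaging.capture("side")[:,:,::-1];T=imaging.capture("top")[:,:,::-1]
for n in("side","top"):print(n,proj(n,p))
c=np.hstack([cv2.resize(x,(400,400),interpolation=cv2.INTER_CUBIC) for x in(S[265:345,290:370],T[193:273,365:445])])
cv2.imwrite("pics/c2.png",c)
E
```

```text
[ 0.4608918  -0.23159845  0.05577769] 0.13404731218624177 0.0
side (np.float64(328.7439099001064), np.float64(303.42749784116904))
top (np.float64(405.8694615078758), np.float64(232.90463731667478))
```

View pics/c2.png

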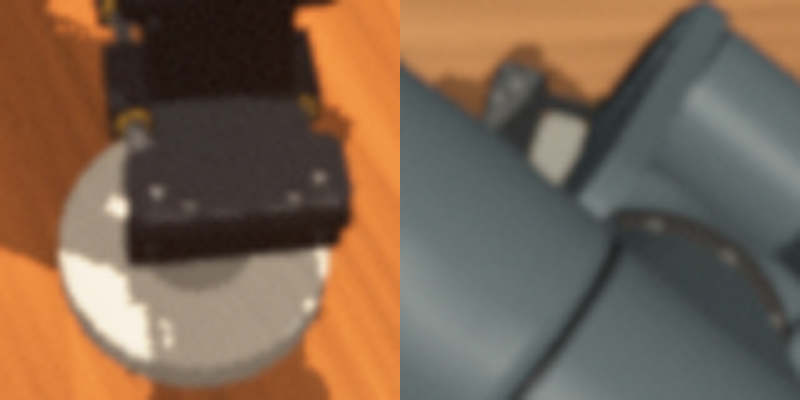

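The gripper body hides the fingers. I'll check the reported pose against where the body and the fingertips should show in the pictures.

```bash
python3 - <<'E'
from h import *
s=bot.read_state();p=np.array(s["position"]);R=np.array(s["tcp_rot"]);print(s["time_s"],s["opening"],s["grasp_force"],s["force"])
for y in(-.095,.095):
  for x in(-.0375,.0375):
    q=p+R@[x,y,-.07];print(q.round(3),[np.round(np.array(proj(n,q)),1) for n in("side","top")])
print("start tip",proj("side",[.1866,.5957,.191]),proj("side",[.1866+.013,.5957+.0415,.191]),proj("side",[.1866-.013,.5957-.0415,.191]))
S=cv2.imread("pics/side0.png")
I=imaging.capture("side")[:,:,::-1]
c=np.hstack([cv2.resize(S[0:100,70:170],(400,400),interpolation=cv2.INTER_CUBIC),cv2.resize(I[200:360,250:410],(400,400),interpolation=cv2.INTER_CUBIC)])
cv2.imwrite("pics/c3.png",c)
E
```

```text
4.4 0.12090281613030193 0.0 [-0.06686587  0.6766115  -1.05456891]
[ 0.468 -0.333  0.126] [array([358.5, 327.8]), array([447.6, 228.3])]
[ 0.397 -0.311  0.126] [array([316.1, 332. ]), array([440.4, 254.7])]
[ 0.525 -0.152  0.126] [array([341.5, 244.2]), array([380.9, 207.9])]
[ 0.454 -0.13   0.126] [array([305.9, 247. ]), array([373.2, 234.1])]
start tip (np.float64(127.91645919146302), np.float64(84.82424207298226)) (np.float64(131.1194208549983), np.float64(77.82210843036519)) (np.float64(124.54088987125704), np.float64(92.20372081264094))
```

View pics/c3.png

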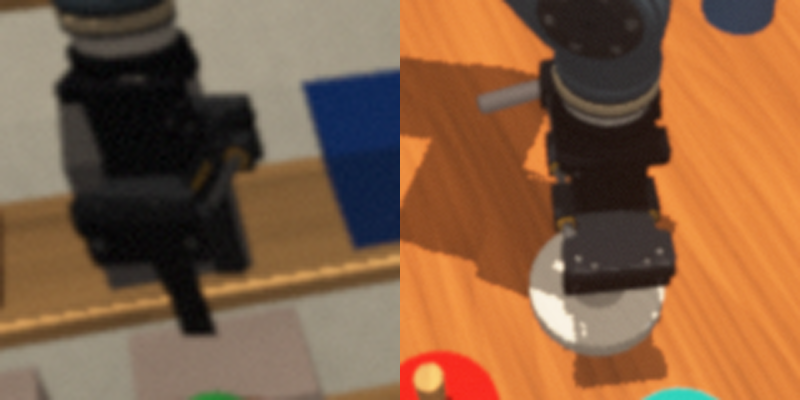

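The picture disagrees with the expected pose: the body edge shows about 16 px higher than predicted, and the starting fingertip is also off its prediction. I'll lift clear with the fingers nearly closed, so the tip is a single point, and check the TCP from both views.

Emit:
{"method": "drive_tool", "body": {
  "deltas": "10 0 0 10 0;10 0 0 40 0;10 0 0 90 0;10 0 0 120 0;10 0 0 120 0;10 0 0 120 0"
}}

```text
time_s: 5.05
position: [0.4611, -0.2317, 0.1769]
tcp_rot: [[-0.954, 0.299, 0.002], [0.299, 0.954, -0.001], [-0.002, -0.001, -1.0]]
force: [-1.2, 0.9, -0.1]
opening: 0.116
grasp_force: 0.0
```

```bash
python3 - <<'E'
from h import *
s=bot.read_state();p=np.array(s["position"]);print(p,np.round(s["joint_positions"],1),s["opening"],s["time_s"])
S=imaging.capture("side")[:,:,::-1].copy();T=imaging.capture("top")[:,:,::-1].copy()
print(proj("side",p),proj("top",p))
c=np.hstack([cv2.resize(S[195:355,250:410],(400,400),interpolation=cv2.INTER_CUBIC),cv2.resize(T[193:273,365:445],(400,400),interpolation=cv2.INTER_CUBIC)])
cv2.imwrite("pics/c4.png",c)
E
```

```text
[ 0.46110287 -0.23173469  0.17690119] [ -39.1   23.    98.6   -0.    58.3 -111.7] 0.11584836235151014 5.05
(np.float64(331.095969474991), np.float64(268.21003702696555)) (np.float64(414.2016268921504), np.float64(229.7295574052836))
```

View pics/c4.png

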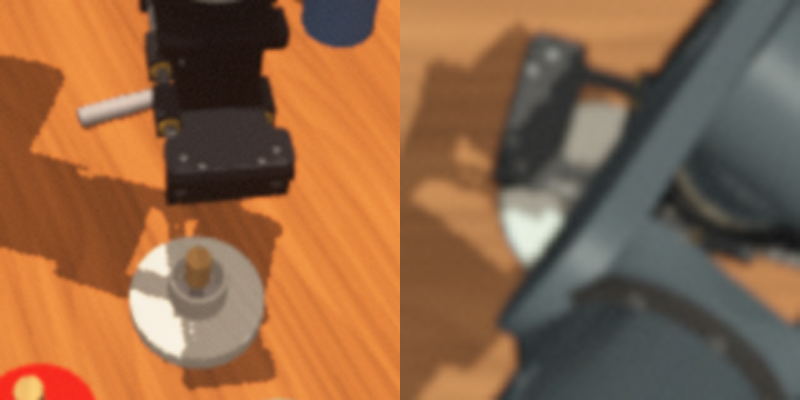

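The pair is untouched, with the knob at crop (198,265). The body hides the fingertips from the side camera, so I'll turn the tool across that camera's view.

Emit:
{"method": "drive_tool", "body": {
  "deltas": "10 0 0 0 -1.68;10 0 0 0 -1.68;10 0 0 0 -1.68;10 0 0 0 -1.68;10 0 0 0 -1.68;10 0 0 0 -1.68;10 0 0 0 -1.68;10 0 0 0 -1.68;10 0 0 0 -1.68;10 0 0 0 -1.68;10 0 0 0 -1.68;10 0 0 0 -1.68"
}}

```text
time_s: 6.35
position: [0.4599, -0.2309, 0.1741]
tcp_rot: [[0.403, 0.915, -0.003], [0.915, -0.403, 0.003], [0.001, -0.004, -1.0]]
force: [-0.0, 0.7, 0.6]
opening: 0.116
grasp_force: 0.0
```

```bash
python3 - <<'E'
from h import *
s=bot.read_state();p=np.array(s["position"]);print(p,np.round(s["tcp_rot"],3),s["opening"],s["time_s"])
S=imaging.capture("side")[:,:,::-1].copy();T=imaging.capture("top")[:,:,::-1].copy()
print(proj("side",p),proj("top",p))
c=np.hstack([cv2.resize(S[195:355,250:410],(400,400),interpolation=cv2.INTER_CUBIC),cv2.resize(T[193:273,365:445],(400,400),interpolation=cv2.INTER_CUBIC)])
cv2.imwrite("pics/c5.png",c)
E
```

```text
[ 0.45988984 -0.23087235  0.1741262 ] [[ 0.403  0.915 -0.003]
 [ 0.915 -0.403  0.003]
 [ 0.001 -0.004 -1.   ]] 0.11578885454698624 6.35
(np.float64(330.24178524347127), np.float64(268.9689392039911)) (np.float64(413.6808513819025), np.float64(230.2696018841972))
```

View pics/c5.png

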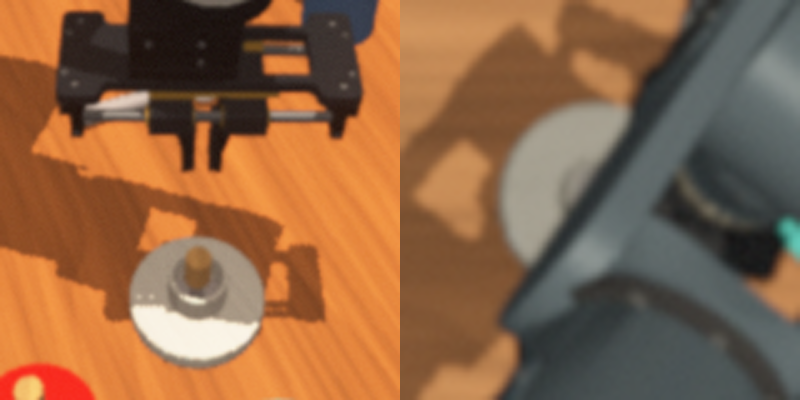

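In the side crop the closed fingertips show at (201,170), i.e. (330.4,263). The reported TCP projects to (330,269), so the real tip is higher or farther away than reported. I'll turn the tool and measure the tips again by dark mask to tell a height offset from a sideways one.

```bash
cat >> h.py <<'E'
def tips():
    s=bot.read_state();p=np.array(s["position"]);I=imaging.capture("side");u,v=proj("side",p)
    m=(I.max(2)<62).astype(np.uint8)
    u0,v0=int(round(u)),int(round(v));w=m[v0-40:v0+25,u0-45:u0+46]
    k,l,st,ce=cv2.connectedComponentsWithStats(w)
    print("t",s["time_s"],"tcp",p.round(4),"proj",round(u,1),round(v,1))
    low=[(int(c+u0-45),int(np.nonzero(w[:,c])[0].max()+v0-40)) for c in range(91) if w[:,c].any()]
    print(low)
E
python3 -c "
from h import *
tips()"
```

```text
t 6.45 tcp [ 0.4602 -0.2311  0.1746] proj 330.5 268.8
[(285, 235), (286, 235), (287, 235), (288, 234), (289, 233), (290, 231), (291, 230), (292, 230), (293, 229), (294, 229), (295, 229), (296, 229), (297, 229), (298, 229), (299, 229), (300, 229), (301, 229), (302, 229), (303, 229), (304, 229), (305, 230), (306, 230), (307, 230), (308, 230), (309, 230), (310, 245), (311, 247), (312, 247), (313, 247), (314, 247), (315, 247), (316, 247), (317, 247), (318, 247), (319, 247), (320, 247), (321, 247), (322, 249), (323, 253), (324, 261), (325, 261), (326, 261), (327, 247), (328, 230), (329, 230), (330, 230), (331, 230), (332, 230), (333, 230), (334, 230), (335, 261), (336, 261), (337, 261), (338, 254), (339, 252), (340, 250), (341, 248), (342, 247), (343, 247), (344, 247), (345, 247), (346, 247), (347, 247), (348, 247), (349, 247), (350, 247), (351, 247), (352, 247), (353, 247), (354, 247), (355, 247), (356, 244), (357, 230), (358, 231), (359, 230), (360, 230), (361, 230), (362, 230), (363, 230), (364, 230), (365, 230), (366, 230), (367, 230), (368, 230), (369, 230), (370, 230), (371, 230), (372, 230), (373, 230), (374, 230), (375, 230)]
```

Emit:
{"method": "drive_tool", "body": {
  "deltas": "10 0 0 0 0.8;10 0 0 0 0.8;10 0 0 0 0.8;10 0 0 0 0.8;10 0 0 0 0.8;10 0 0 0 0.8;10 0 0 0 0.8"
}}

```text
time_s: 7.2
position: [0.4607, -0.2315, 0.1755]
tcp_rot: [[-0.379, 0.926, -0.001], [0.926, 0.379, 0.0], [0.001, -0.0, -1.0]]
force: [0.1, 0.5, -0.6]
opening: 0.117
grasp_force: 0.0
```

```bash
python3 -c "
from h import *
tips()"
```

```text
t 7.2 tcp [ 0.4607 -0.2315  0.1755] proj 330.8 268.6
[(286, 254), (287, 254), (288, 255), (289, 256), (290, 257), (291, 258), (292, 258), (293, 259), (294, 260), (295, 261), (296, 262), (297, 263), (298, 263), (299, 264), (300, 265), (301, 266), (302, 267), (303, 268), (304, 269), (305, 270), (306, 270), (307, 271), (308, 272), (309, 273), (310, 274), (311, 274), (312, 274), (313, 273), (314, 265), (315, 263), (316, 260), (317, 260), (318, 258), (319, 247), (320, 247), (321, 248), (322, 251), (323, 251), (324, 259), (325, 260), (326, 261), (327, 262), (328, 262), (329, 263), (330, 263), (331, 262), (332, 257), (333, 256), (334, 256), (335, 256), (336, 257), (337, 257), (338, 256), (339, 255), (340, 249), (341, 248), (342, 247), (343, 246), (344, 245), (345, 239), (346, 229), (351, 229), (352, 230), (353, 231), (354, 237), (355, 236), (356, 235), (357, 234), (358, 233), (359, 232), (360, 232), (361, 231), (362, 230), (363, 229)]
```

The tips stay at u ≈ 331 after the turn, matching the prediction sideways, while v is 8–11 px too high. So the real tips sit about 30 mm or more above the reported TCP, and the first grasp closed above the knob. Next I'll descend wide open to reported z ≈ 0.035. That's safe either way, because the fingers straddle the collar and stay above the plate. Then I'll close and see from the opening what I've got.

Emit:
{"method": "drive_tool", "body": {
  "deltas": "87 1 0 0 -0.8;87 1 0 0 -0.8;87 1 0 0 -0.8;87 1 0 0 -0.8;87 1 0 0 -0.8;87 1 0 0 -0.8;87 1 0 0 -0.8;87 1 0 -30 -0.8;87 1 0 -60 -0.8;87 1 0 -80 -0.8;87 1 0 -80 -0.8;87 1 0 -80 -0.8"
}}

```text
time_s: 8.45
position: [0.462, -0.2317, 0.0959]
tcp_rot: [[0.401, 0.916, -0.0], [0.916, -0.401, 0.0], [0.0, -0.0, -1.0]]
force: [0.2, -0.3, -0.6]
opening: 0.99
grasp_force: 0.0
```

Emit:
{"method": "drive_tool", "body": {
  "deltas": "87 0 0 -15 0;87 0 0 -30 0;87 0 0 -45 0;87 0 0 -60 0;87 0 0 -60 0;87 0 0 -60 0;87 0 0 -60 0"
}}

```text
time_s: 9.15
position: [0.4629, -0.2324, 0.0371]
tcp_rot: [[0.401, 0.916, 0.002], [0.916, -0.401, -0.002], [-0.001, 0.003, -1.0]]
force: [1.0, 0.1, -0.5]
opening: 1.003
grasp_force: 0.0
```

```bash
python3 - <<'E'
from h import *
s=bot.read_state();p=np.array(s["position"]);print(p,s["force"].round(2) if hasattr(s["force"],"round") else s["force"],s["opening"],s["time_s"])
S=imaging.capture("side")[:,:,::-1];print(proj("side",p),proj("side",[.462,-.232,.079]))
cv2.imwrite("pics/c6.png",cv2.resize(S[255:345,270:390],(800,600),interpolation=cv2.INTER_CUBIC))
E
```

```text
[ 0.46287459 -0.2323549   0.03713252] [ 0.97  0.05 -0.54] 1.0029569583815923 9.15
(np.float64(329.4613277899786), np.float64(308.17189146995673)) (np.float64(329.71789354477636), np.float64(297.2189067921986))
```

View pics/c6.png

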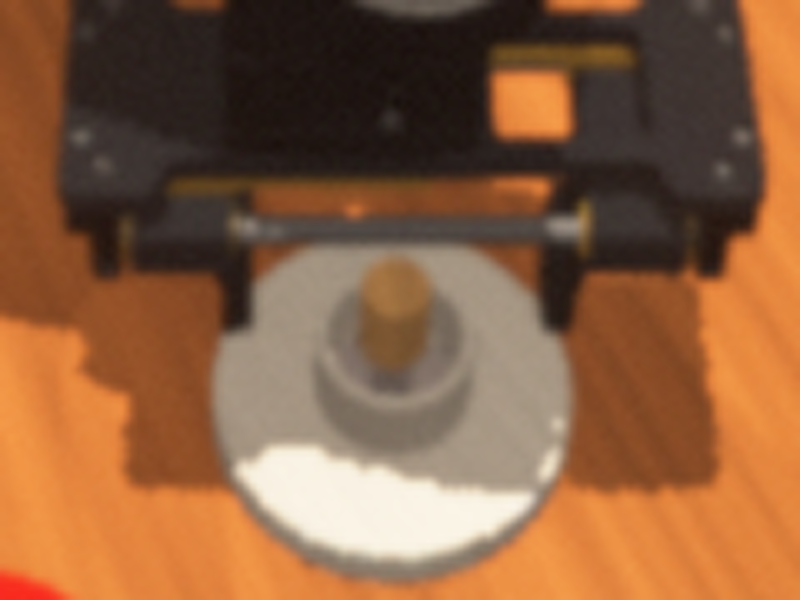

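The fingers straddle the knob symmetrically, with tips at crop (235,327) and (558,327) and the knob at (397,280). Their ends sit about 8 px above where the reported TCP puts them, so the true tip is roughly 27 mm higher, at z ≈ 0.062. I'll lower 6 mm and close.

Emit:
{"method": "drive_tool", "body": {
  "deltas": "87 -1 0 -6 0;87 -1 0 -6 0;60 -1 0 -6 0;60 -1 0 -6 0;40 -1 0 -6 0;30 -1 0 -6 0;18 -1 0 -6 0;18 -1 0 -6 0;18 -1 0 -6 0;18 -1 0 -6 0;18 -1 0 -6 0"
}}

```text
time_s: 10.3
position: [0.4614, -0.232, 0.03]
tcp_rot: [[0.401, 0.916, 0.001], [0.916, -0.401, -0.001], [-0.0, 0.001, -1.0]]
force: [2.5, -1.1, 1.4]
opening: 0.27
grasp_force: 1.3
```

Emit:
{"method": "drive_tool", "body": {
  "deltas": "5 0 0 0 0;5 0 0 0 0;5 0 0 0 0;5 0 0 0 0;5 0 0 0 0"
}}

```text
time_s: 10.8
position: [0.4613, -0.232, 0.03]
tcp_rot: [[0.401, 0.916, 0.001], [0.916, -0.401, -0.001], [-0.0, 0.001, -1.0]]
force: [1.8, -0.8, -0.0]
opening: 0.245
grasp_force: 30.0
```

The opening is 21.3 mm at 30 N, so the knob is gripped. Reported z 0.030 corresponds to the lid's origin on the table, so seated should read ≈ 0.116. Lifting.

Emit:
{"method": "drive_tool", "body": {
  "deltas": "5 0 0 2 0;5 0 0 5 0;5 0 0 10 0;5 0 0 20 0;5 0 0 35 0;5 0 0 55 0;5 0 0 75 0;5 0 0 100 0;5 0 0 125 0;5 0 0 140 0;5 0 0 150 0;5 0 0 150 0"
}}

```text
time_s: 12.0
position: [0.4614, -0.232, 0.1814]
tcp_rot: [[0.401, 0.916, 0.002], [0.916, -0.401, -0.002], [-0.001, 0.003, -1.0]]
force: [-0.0, 0.0, -3.2]
opening: 0.242
grasp_force: 30.0
```

Both lids are carried (−3.2 N). Moving over the tin.

Emit:
{"method": "drive_tool", "body": {
  "deltas": "5 2 10 5 0;5 6 30 9 0;5 11 60 9 0;5 18 95 9 0;5 25 130 9 0;5 32 165 9 0;5 38 200 9 0;5 45 235 9 0;5 52 270 9 0;5 58 305 9 0;5 65 340 9 0;5 71 370 9 0"
}}

```text
time_s: 13.2
position: [0.5305, 0.1409, 0.1877]
tcp_rot: [[0.4, 0.916, -0.003], [0.916, -0.4, 0.0], [-0.001, -0.003, -1.0]]
force: [0.8, 0.6, -3.3]
opening: 0.244
grasp_force: 30.0
```

Emit:
{"method": "drive_tool", "body": {
  "deltas": "5 6 30 0 0;5 11 60 0 0;5 17 90 0 0;5 21 112 0 0;5 23 124 0 0;5 24 129 0 0;5 24 129 0 0;5 24 129 0 0;5 24 129 0 0"
}}

```text
time_s: 14.1
position: [0.5557, 0.2662, 0.1888]
tcp_rot: [[0.403, 0.915, -0.001], [0.915, -0.403, -0.001], [-0.001, -0.0, -1.0]]
force: [0.1, 0.7, -2.1]
opening: 0.243
grasp_force: 30.0
```

```bash
python3 - <<'E'
from h import *
s=bot.read_state();p=np.array(s["position"]);print(p,s["time_s"],s["opening"],s["force"])
S=imaging.capture("side")[:,:,::-1].copy();T=imaging.capture("top")[:,:,::-1].copy()
# reference marks: red = predicted rim of tin, green = predicted skirt edge of cover
z0=p[2]-.030
t=np.linspace(0,2*np.pi,60)
big=[]
for n,I,(a,b) in(("side",S,(225,85)),("top",T,(182,149))):
    B=cv2.resize(I[b:b+100,a:a+100],(400,400),interpolation=cv2.INTER_CUBIC)
    for c,r,z,col in(((.557,.267),.048,.1,(0,0,255)),((p[0],p[1]),.05,z0+.018,(0,255,0))):
        for th in t:
            u,v=proj(n,[c[0]+r*np.cos(th),c[1]+r*np.sin(th),z]);x,y=int((u-a+.5)*4),int((v-b+.5)*4)
            if 0<=x<400 and 0<=y<400:B[y,x]=col
    big.append(B)
cv2.imwrite("pics/c7.png",np.hstack(big))
E
```

```text
[0.55572672 0.26623394 0.18877736] 14.1 0.243156233640807 [ 0.07404107  0.68342855 -2.10140207]
```

View pics/c7.png

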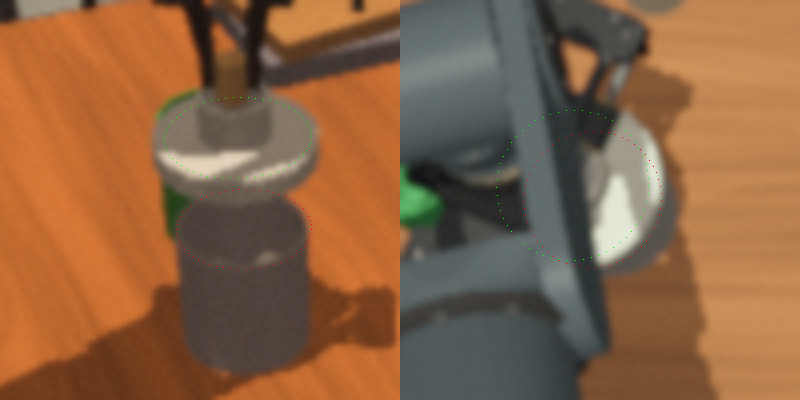

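In the side view the carried lid matches its predicted outline, centred at crop (236,140) as expected. The tin's rim also matches its prediction, centred at crop (244,230). Lowering with a 1 mm correction.

Emit:
{"method": "drive_tool", "body": {
  "deltas": "5 1 1 -5 0;5 1 1 -15 0;5 1 1 -25 0;5 1 1 -35 0;5 1 1 -43 0;5 1 1 -48 0;5 1 1 -51 0;5 1 1 -54 0;5 1 1 -54 0;5 1 1 -54 0"
}}

```text
time_s: 15.2
position: [0.5572, 0.2685, 0.1351]
tcp_rot: [[0.401, 0.916, 0.001], [0.916, -0.401, 0.0], [0.0, 0.0, -1.0]]
force: [0.4, -0.5, -3.9]
opening: 0.245
grasp_force: 30.0
```

Emit:
{"method": "drive_tool", "body": {
  "deltas": "5 0 -1 -2 0;5 0 -1 -4 0;5 0 -1 -6 0;5 0 -1 -8 0;5 0 -1 -9 0;5 0 -1 -9 0"
}}

```text
time_s: 15.8
position: [0.5568, 0.2674, 0.1256]
tcp_rot: [[0.401, 0.916, -0.0], [0.916, -0.401, -0.0], [-0.0, -0.0, -1.0]]
force: [-0.3, 0.4, -3.0]
opening: 0.244
grasp_force: 30.0
```

The plug foot is 4 mm inside the mouth with no contact force. Continuing gently.

Emit:
{"method": "drive_tool", "body": {
  "deltas": "5 0 0 -2 0;5 0 0 -4 0;5 0 0 -6 0;5 0 0 -7 0;5 0 0 -7 0;5 0 0 -7 0"
}}

```text
time_s: 16.4
position: [0.5569, 0.2674, 0.1188]
tcp_rot: [[0.401, 0.916, -0.0], [0.916, -0.401, 0.0], [0.0, -0.0, -1.0]]
force: [0.7, 0.2, -3.4]
opening: 0.247
grasp_force: 30.0
```

Emit:
{"method": "drive_tool", "body": {
  "deltas": "5 0 0 -1 0;5 0 0 -2 0;5 0 0 -2 0;5 0 0 -2 0"
}}

```text
time_s: 16.8
position: [0.557, 0.2674, 0.1169]
tcp_rot: [[0.401, 0.916, 0.0], [0.916, -0.401, 0.0], [0.0, 0.0, -1.0]]
force: [0.4, 0.5, -2.5]
opening: 0.243
grasp_force: 30.0
```

Emit:
{"method": "drive_tool", "body": {
  "deltas": "5 0 0 -1 0;5 0 0 -1 0;5 0 0 -1 0"
}}

```text
time_s: 17.1
position: [0.5572, 0.2675, 0.1161]
tcp_rot: [[0.401, 0.916, 0.001], [0.916, -0.401, 0.0], [0.001, 0.0, -1.0]]
force: [-0.5, 1.4, -2.2]
opening: 0.247
grasp_force: 30.0
```

Emit:
{"method": "drive_tool", "body": {
  "deltas": "5 0 0 -1 0;5 0 0 -1 0;5 0 0 -1 0"
}}

```text
time_s: 17.4
position: [0.5575, 0.2677, 0.1158]
tcp_rot: [[0.401, 0.916, 0.002], [0.916, -0.401, 0.001], [0.001, 0.001, -1.0]]
force: [-0.7, 2.1, 5.4]
opening: 0.243
grasp_force: 30.0
```

Contact at reported z 0.1158 (expected 0.116) with +5.4 N, so the flange is on the rim. Releasing the knob.

Emit:
{"method": "drive_tool", "body": {
  "deltas": "20 0 0 0.5 0;30 0 0 0.5 0;40 0 0 0.5 0;60 0 0 0.5 0;87 0 0 0.5 0;87 0 0 0.5 0;87 0 0 0.5 0;87 0 0 0.5 0;87 0 0 0.5 0;87 0 0 0.5 0;87 0 0 0.5 0;87 0 0 0.5 0"
}}

```text
time_s: 18.6
position: [0.5569, 0.2674, 0.1154]
tcp_rot: [[0.401, 0.916, -0.0], [0.916, -0.401, 0.0], [0.0, -0.0, -1.0]]
force: [-0.4, -0.3, 0.5]
opening: 0.997
grasp_force: 0.0
```

```bash
python3 - <<'E'
from h import *
s=bot.read_state();print(s["position"],s["opening"],s["force"],s["grasp_force"])
p=s["position"]
I=imaging.capture("side");cv2.imwrite("pics/s8.png",I[:,:,::-1])
# cover: low-saturation bright plate; wooden knob check near predicted knob top when seated
h=cv2.cvtColor(I,cv2.COLOR_RGB2HSV)
ku,kv=proj("side",[.557,.267,.165]);print("pred knob",ku,kv)
a,b=int(ku)-30,int(kv)-15
# wood knob: brown-yellow hue, low-ish value vs grey around
m=((h[...,0]>8)&(h[...,0]<25)&(h[...,1]>90)).astype(np.uint8)[b:b+45,a:a+60]
k,l,st,ce=cv2.connectedComponentsWithStats(m)
for i in range(1,k):
    if 8<st[i,4]<1200:print("wood",st[i]+[a,b,0,0,0],ce[i]+[a,b])
g=((h[...,1]<75)&(h[...,2]>85)).astype(np.uint8);w=g[b:b+60,a:a+60]
k,l,st,ce=cv2.connectedComponentsWithStats(w)
for i in range(1,k):
    if st[i,4]>20:print("grey",st[i]+[a,b,0,0,0],ce[i]+[a,b])
t=np.linspace(0,6.28,90)
for nm,r,z in(("plate edge",.057,.107),("skirt low",.057,.088)):
    q=np.array([proj("side",[.5572+r*np.cos(x),.2675+r*np.sin(x),z]) for x in t]);print(nm,q.min(0).round(1),q.max(0).round(1))
E
```

```text
[0.55692485 0.26738758 0.11535248] 0.9966856236303434 [-0.40842507 -0.25640507  0.50654641] 0.0
pred knob 284.52968486219777 122.16711240139459
wood [254 107  16  45 563] [260.09591474 129.8259325 ]
wood [292 107  22  45 693] [304.9033189  126.28860029]
wood [280 121   9  13 104] [283.81730769 127.15384615]
grey [266 127  39  31 857] [284.90548425 143.30105018]
plate edge [265.3 128. ] [305.4 151.7]
skirt low [265.8 133.3] [305.5 157.1]
```

Seated and level: the cover's outline spans u 266–304 with its bottom at v 157 (predicted 265–305, 157), and the knob is at (284,121). Next is a slow open descent around the collar, watching the force because the body clearance over the knob isn't certain.

Emit:
{"method": "drive_tool", "body": {
  "deltas": "87 -1 -2 -3 0;87 -1 -2 -6 0;87 -1 -2 -9 0;87 -1 -2 -12 0;87 -1 -2 -12 0;87 -1 -2 -12 0"
}}

```text
time_s: 19.25
position: [0.5559, 0.2654, 0.1032]
tcp_rot: [[0.401, 0.916, -0.0], [0.916, -0.401, -0.0], [-0.0, -0.0, -1.0]]
force: [0.7, 0.3, 0.2]
opening: 1.0
grasp_force: 0.0
```

Emit:
{"method": "drive_tool", "body": {
  "deltas": "87 0 0 -2 0;87 0 0 -4 0;87 0 0 -6 0;87 0 0 -6 0"
}}

```text
time_s: 19.65
position: [0.5556, 0.2653, 0.097]
tcp_rot: [[0.401, 0.916, -0.001], [0.916, -0.401, -0.0], [-0.0, -0.001, -1.0]]
force: [0.1, 0.5, 0.6]
opening: 1.0
grasp_force: 0.0
```

Emit:
{"method": "drive_tool", "body": {
  "deltas": "87 0 0 -1 0;87 0 0 -2 0;87 0 0 -3 0;87 0 0 -3 0"
}}

```text
time_s: 20.05
position: [0.5558, 0.2654, 0.0942]
tcp_rot: [[0.401, 0.916, -0.0], [0.916, -0.401, -0.0], [-0.0, -0.0, -1.0]]
force: [0.1, -0.6, 1.3]
opening: 1.002
grasp_force: 0.0
```

Emit:
{"method": "drive_tool", "body": {
  "deltas": "87 0 0 -2 0;87 0 0 -2 0;70 0 0 -2 0;60 0 0 -2 0;52 0 0 -2 0;48 0 0 -2 0;46 0 0 -2 0;40 0 0 -2 0;35 0 0 -2 0;35 0 0 -2 0;35 0 0 -2 0;35 0 0 -2 0"
}}

```text
time_s: 21.25
position: [0.5561, 0.2654, 0.0924]
tcp_rot: [[0.401, 0.916, 0.0], [0.916, -0.401, 0.0], [0.0, 0.0, -1.0]]
force: [0.5, 0.3, 0.5]
opening: 0.559
grasp_force: 30.0
```

The opening is 48.6 mm at 30 N, so the collar is held. Lifting slowly and straight up.

Emit:
{"method": "drive_tool", "body": {
  "deltas": "35 0 0 1 0;35 0 0 3 0;35 0 0 6 0;35 0 0 10 0;35 0 0 15 0;35 0 0 20 0;35 0 0 20 0;35 0 0 20 0"
}}

```text
time_s: 22.05
position: [0.556, 0.2654, 0.1127]
tcp_rot: [[0.401, 0.916, 0.001], [0.916, -0.401, 0.0], [0.0, 0.0, -1.0]]
force: [0.5, 0.8, -1.6]
opening: 0.558
grasp_force: 30.0
```

Emit:
{"method": "drive_tool", "body": {
  "deltas": "35 0 0 4 0;35 0 0 12 0;35 0 0 24 0;35 0 0 40 0;35 0 0 56 0;35 0 0 70 0;35 0 0 80 0;35 0 0 86 0;35 0 0 90 0;35 0 0 90 0;35 0 0 90 0;35 0 0 90 0"
}}

```text
time_s: 23.25
position: [0.5554, 0.2652, 0.2016]
tcp_rot: [[0.401, 0.916, -0.002], [0.916, -0.401, -0.0], [-0.001, -0.001, -1.0]]
force: [-0.5, 0.8, -1.5]
opening: 0.556
grasp_force: 30.0
```

```bash
python3 - <<'E'
from h import *
s=bot.read_state();print(s["position"],s["opening"],s["force"],s["grasp_force"],s["moment"])
p=s["position"];I=imaging.capture("side");h=cv2.cvtColor(I,cv2.COLOR_RGB2HSV)
t=np.linspace(0,6.28,90);c=(.5572,.2675)
def box(r,z):
    q=np.array([proj("side",[c[0]+r*np.cos(x),c[1]+r*np.sin(x),z]) for x in t]);return q.min(0).round(1),q.max(0).round(1)
dz=p[2]-.0924
print("cover plate/skirt pred",box(.057,.107+dz),box(.057,.088+dz));print("flange pred",box(.05,.104),"knob pred",box(.011,.165),box(.011,.133))
g=((h[...,1]<75)).astype(np.uint8);a,b=255,60;w=g[b:b+125,a:a+60]
k,l,st,ce=cv2.connectedComponentsWithStats(w)
for i in range(1,k):
    if st[i,4]>30:print("grey",st[i]+[a,b,0,0,0])
m=((h[...,0]>8)&(h[...,0]<25)&(h[...,1]>90)).astype(np.uint8)
for v in range(95,160,3):print(v,"".join("w" if m[v,u] else("g" if g[v,u] and h[v,u,2]>62 else "k" if h[v,u,2]<=62 else ".") for u in range(256,316)))
E
```

```text
[0.55544729 0.26519774 0.20159602] 0.5558139631104712 [-0.50098644  0.80386743 -1.4641403 ] 29.999553964007646 [-0.07302386  0.06389334  0.04978849]
cover plate/skirt pred (array([262.1,  94.7]), array([305.1, 117.5])) (array([262.7, 100.8]), array([305.2, 123.8]))
flange pred (array([267.9, 130.2]), array([303., 151.])) knob pred (array([280.5, 119.8]), array([288.5, 124.3])) (array([281.1, 129.5]), array([289. , 134.1]))
grey [255  60  60  24 711]
grey [ 263   89   52   35 1027]
grey [ 268  131   33   46 1254]
95 wwwwwwwwwwwwwwwwk.ggggggggggggggggggkwwwwwwwwwwwwwwwwwwwww.g
98 wwwwwwwwwwwwwwwkkgggggggggggggggggggkww...wwwwwwww..gggggggg
101 wwwwwwwwww.gggkkwgggggggggggggggggggkkkggggggggggggggggggg.w
104 wwwwwww.ggggggggggggggggggggggggggggggggggggggggwwwwwwwwwwww
107 wwwwww.gggggggggggggggggggggggggggggggggggggggg.wwwwwwwwwwww
110 wwwwwwwgggggggggggggggggggggggggggggggggggggggg.wwwwwwwwwwww
113 wwwwwww.gggggggggggggggggggggggggggggggggggggggwwwwwwwwwwwww
116 wwwwwwww.gggggggggggggggggggggggggggggggggggg.wwwwwwwwwwwwww
119 wwwwwwwww.ggggggggggggggggggggggggggggggg.wwwwwwwwwwwwwwwwww
122 wwwwwwwww.k......gggggggggggggggggggggwwwwwwwwwwwwwwwwwwwwww
125 wwwwwwwww.......k.k...k.wwwwwwww.kkkkkwwwwwwwwwwwwwwwwwwwwww
128 wwwwwwwwww...............wwwwwww.kkkkkwwwwwwwwwwwwwwwwwwwwww
131 wwwwwwwwww...k.........gwwwwwwwwwgggg.wwwwwwwwwwwwwwwwwwwwww
134 wwwwwwwwww......gggggggggg.www.ggggggggg.wwwwwwwwwwwwwwwwwww
137 wwwwwwwwwww..ggggggggggggggggggggggggggggggg.wwwwwwwwwwwwwww
140 wwwwwwwwwww.ggggggggggggggggggggggggggggggggg.wwwwwwwwwwwwww
143 wwwwwwwwwwwwgggggggggggggggggggggggggggggggggwwwwwwwwwwwwwww
146 wwwwwwwwwwwwwwgggggggggggggggggggggggggggggggwwwwwwwwwwwwwww
149 wwwwwwwwwwwwww.ggggggggggggggggggggggggggggggwwwwwwwwwwwwwww
152 wwwwwwwwwwwwwww.gggggggggggggggggggggggggggggwwwwwwwwwwwwwww
155 wwwwwwwwwwwwwww.ggggggggggggggggggggggggggggg.wwwwwwwwwwwwww
158 wwwwwwwwwwwwwwwgggggggggggggggggggggggggggggg.wwwwwwwwwwwwww
```

The cover is held level about 109 mm up, with its rim near z 0.197 against the knob top at 0.165. The load is 1.5 N, so it's the cover alone. The flange and knob sit where a fully seated lid should be (flange top edge at v 131, predicted 130; knob u 280–288, predicted 280–288). Handing in.

```bash
python3 -c "
from rig import bot
print(bot.hand_in())"
```

```text
the job is handed in; nothing more can be done
None
```

The job is handed in at about 23 s: by the last camera check the inner lid is seated in the tin with its knob released, and the gripper holds the cover level, its rim about 32 mm above the knob top.

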